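# Push the square jar back into the row under the hook rail

## Robot

A 6-joint arm with a two-finger parallel gripper is mounted at the origin on the work surface. World frame = base frame: x ahead of the robot, y to its left, z up, the work surface at z = 0. Lengths are in m, angles in rad, forces in N, time in s.
With the tool pointing down it reaches from about 0.275 to 0.825 m from the base axis. Payload 4.9 kg.
Tool frame: the origin (TCP) lies on the centre line of the jaws, within the pads' length; the fingertips stand nose_length ahead of it and the grasp point (between the pads) lies 8 mm behind it (nose_length is the distance from the TCP to the fingertips, in m); z points along the fingers, y is the direction in which the jaws open and shut (so a half turn about z gives the same grasp; the last joint's range is limited). The gripper opens to 85 mm and grips with 20 to 120 N. Pads are 22 mm wide; open, the fingers measure 114 mm over their backs; the gripper's body (76 mm by 85 mm) begins 54 mm behind the grasp point. The pads swing forward as they close: fully open they stand 13 mm farther back than shut.
Start: joints at [-1.291, 0.326, -0.193, 1.052, 0, 1.437], TCP at [0.221, -0.504, 0.242] pointing down, gripper open.
Joint ranges: [-2.65, 2.65], [-0.97, 1.79], [-1.3, 1.35], [-1.93, 2.1], [-1.47, 1.37], [-3.14, 3.14]. Speed limits (rad/s): [2.57, 2.57, 3.14, 3.14, 3.14, 3.14].

## Interface

Orientations are given as a rotation vector (axis times angle).
In Python, from rig import * gives the robot as it stands.
- The arm moves only by the tool step_arm, never from a script. Its argument "steps" is a list of rows, each an object of numbers: "dx", "dy", "dz": the shift along the tool's x, y, z each as a share of 150 mm, from -1 to 1; "ax", "ay", "az": the turn, a rotation vector about the tool's x, y, z each as a share of 60 degrees, from -1 to 1; "jaw": the gripper's target within -1 to 1 (shut at 1, half-way at 0, fully open at -1). In form: [{"dx": .., "dy": .., "dz": .., "ax": .., "ay": .., "az": .., "jaw": ..}, ...]. A call has 1 to 10 rows; each row is the pose to reach, as a shift and turn from the pose commanded when the call began, along the tool's axes at that moment; what a row does not reach only later rows make up. A row lasts 1/10 s, in which the tool goes at most 50 mm and 8.59 degrees, less where a joint would pass 70% of its speed; a pose out of reach is approached as far as the arm can. A call with a number of a shift or a turn outside -1 to 1 is refused whole. A call with a gripper value outside its range is refused whole. The fingers move at their own pace and stop on an object; the grip force is fixed at half the most. Time passes only in rows, so rows that repeat a pose let the fingers close. It gives the time, the measured TCP pose, the force and the opening at its end, in the units of the state.
- state(): the state, without advancing time (a new reading comes with each control period).
- read_camera(name): name is "side" or "top"; returns a dict with "pixels" (480x640x3 uint8, red, green, blue), "fovy" (degrees; the focal length in pixels is half the picture's height over the tangent of half this angle, whatever the lens; pixels are square), "cx", "cy" (the principal point, pixels), "distortion" ([k1, k2, p1, p2, k3] as OpenCV has them; the pictures are not rectified), "pose" (4x4, takes a point from camera to world coordinates). Camera axes: x right, y up, looking along -z (the intrinsics and any distortion apply to the point x, -y, -z); pixel columns grow to the right and rows downward; lengths in m; the calibration is good to about 2 mm. A picture is of the moment at which its call begins. There is no depth.
- job_done(): hands the job in, once; it reports no verdict.
Trained networks look in a picture, given as the dict that the camera call returned (one of the last four; its "shot" number tells which), for a name from the list of things; names that differ only in an ending like _2 or _b are one class to them, and where a whole thing is asked for, a point or a joint stands for the part that bears it (a point fixed in the world has none). Each returns a list of dicts, best first, with "confidence" (0 to 1); they miss things now and then, are a little off and sometimes report something else, mostly with a low value. They report only what shows in the picture. A call takes as long as a camera call.
- boxes_of(target, picture): "bbox" ([centre column, centre row, width, height] as shares, 0 to 1, of the picture: columns of its width, rows of its height, round what is visible of it).
The state is a dict: "time_s": time; "q": joint angles; "dq": joint speeds; "tau": joint torques, N m; "tool_pos": TCP position; "eef_rot": TCP orientation; "ft_force": force on the tool from outside, world axes, zero at the start; "moment": the same for the moment, N m; "width": finger opening in m.
Only numpy, scipy, OpenCV 4.12 (cv2) and the standard library are available. Lean on these libraries where they do the work, as an engineer would, in place of code of your own. Each camera call takes 0.05 s, during which the arm holds its last target. There are 200 camera calls.

## Task

The square glass jar has been left standing out on the worktop. With the fingertips, slide it gently back into its gap between the round tea tin and the round glass jar, until it stands square with its flat side fully against the front of the shelf unit's base. Do not grip, lift or tip it, and leave the other things where they are; finish clear of everything.

Things in the scene. Friction and masses are not known exactly. Their poses are not given: they have to be found in the camera images.
- shelf_unit: Fixed wooden counter shelf, 632 mm long, 150 deep, 262 high; under its slats a chrome rail with three S-hooks and things hanging, all 10 mm or more behind the front. Its base has an upright flat front 45 mm high: the stop. Origin: on the worktop, middle of that front, where the gap for the jar is; x horizontal into the unit, square to the front, y along the front to the robot's left, z up.
- square_jar: The jar to push: low square glass jar, flat steel lid, 92 x 92 mm with flat upright sides, 84 mm high (glass 72, then lid 90 x 90 mm), 0.4 to 0.75 kg. Origin: centre of its underside; x and y square to its sides, z up. Starts 165 to 205 mm in front of the base, up to 100 mm to either side of the gap's middle, turned up to 20 degrees from square with the base.
- tea_tin: Round metal tea tin, 70 mm diameter, 96 mm high, 0.3 kg, loose, standing close to the base on one side of the gap (either side). Origin: centre of its underside.
- round_jar: Round glass jar with cork, 70 mm diameter, 76 mm high, 0.3 kg, loose, standing close to the base on the other side of the gap. The gap between tin and round jar is about 132 mm wide. Origin: centre of its underside.
- silicone_lid: Flat round silicone lid with a small tab, 100 mm diameter, 7 mm thick, lying on the worktop beside the row (either side). Bystander. Origin: centre of its underside.
- cup: Plain white cup without handle, 68 mm diameter, 72 mm high, standing beside the row on the side away from the silicone lid. Bystander. Origin: centre of its underside.

How it is judged:
At the end, for the whole second after the job is handed in: The square jar stands upright and still on the worktop, centre within 30 mm of the gap's middle and at most 51 mm in front of the base (46 mm is touching), within 4 degrees of square with it; tin, round jar, silicone lid and cup are within 12 mm of where they were (x of square_jar in the frame of shelf_unit above -0.051 m and y of square_jar in the frame of shelf_unit between -0.03 and 0.03 m and (angle between the x axis of square_jar and the x axis of shelf_unit, either way round below 0.07 rad or angle between the x axis of square_jar and the y axis of shelf_unit, either way round below 0.07 rad) and height (world z) of square_jar below 0.004 m and angle between square_jar's own z axis and vertical below 0.05 rad and linear speed of square_jar below 0.01 m/s and distance of each of tea_tin, round_jar, silicone_lid, cup from where it was at the start of the episode below 0.012 m).
It fails at once if the square jar is lifted off the worktop or tipped (height (world z) of square_jar above 0.008 m or angle between square_jar's own z axis and vertical above 0.15 rad).
It fails at once if the square jar is shoved fast (over 0.4 m/s) or rammed against the base (over 60 N) (linear speed of square_jar above 0.4 m/s or contact force between square_jar and shelf_unit above 60 N).
It fails at once if the tea tin or the round jar is displaced by more than 12 mm or tipped (distance of any of tea_tin, round_jar from where it was at the start of the episode above 0.012 m or angle between any of tea_tin, round_jar's own z axis and vertical above 0.2 rad).
It fails at once if the silicone lid or the cup is displaced by more than 12 mm (distance of any of silicone_lid, cup from where it was at the start of the episode above 0.012 m).
It also fails if it takes over 61 s, if anything falls off the work surface, if the arm or the gripper's body presses on something with over 40 N, if the wrist force passes 120 N, or if a joint passes its speed limit or range.

## Working session

There is one attempt and no reset: what is moved stays moved. The work goes in short steps, Python scripts to look and compute and a tool call to move; the robot and the scene stay as the last step left them, time stands still between calls to the robot, and variables do not carry over. Pictures are saved under pics/ and viewed, about 8 in all and at most 12, crops included, and the job is handed in when it is done.

Besides the shell and the picture viewer there is one more tool, called after "Call:" by a JSON object that holds its "api" and its "payload", one argument or row to a line. step_arm: Moves the arm, as the interface text tells. Shift numbers are shares of 150 mm and turn numbers shares of 60 degrees, none past 1 either way. Its arguments: {"type":"object","properties":{"steps":{"type":"array"}},"required":["steps"]}

```bash
mkdir -p pics; ls
cat > h.py <<'E'
from rig import *
import numpy as np, cv2
def K(c):
    f=240/np.tan(np.radians(c["fovy"])/2); return np.array([[f,0,c["cx"]],[0,f,c["cy"]],[0,0,1]])
def ray(c,uv):
    p=cv2.undistortPoints(np.array(uv,float).reshape(-1,1,2),K(c),np.array(c["distortion"],float)).reshape(-1,2)
    d=np.c_[p[:,0],-p[:,1],-np.ones(len(p))]; P=np.array(c["pose"]); return P[:3,3], d@P[:3,:3].T
def atz(c,uv,z):
    o,d=ray(c,uv); return o+d*((z-o[2])/d[:,2])[:,None]
def proj(c,X):
    P=np.array(c["pose"]); q=(np.atleast_2d(X)-P[:3,3])@P[:3,:3]; q=q*[1,-1,-1]
    return cv2.projectPoints(q.astype(float),np.zeros(3),np.zeros(3),K(c),np.array(c["distortion"],float))[0].reshape(-1,2)
def save(c,n,im=None): cv2.imwrite("pics/"+n,cv2.cvtColor(c["pixels"] if im is None else im,cv2.COLOR_RGB2BGR))
E
python3 - <<'E'
from h import *
print(state())
for n in("top","side"):
    c=read_camera(n); save(c,n+"0.png"); print(n,np.round(c["pose"],3).tolist(),c["fovy"],c["cx"],c["cy"],c["distortion"])
    for t in "shelf_unit square_jar tea_tin round_jar silicone_lid cup".split():
        print(t,[(round(b["confidence"],2),(np.array(b["bbox"])*[640,480,640,480]).round(0).tolist()) for b in boxes_of(t,c)[:2]])
E
```

```text
pics
{'time_s': 0.0, 'q': array([-1.29119653e+00,  3.26965824e-01, -1.93561974e-01,  1.05197843e+00,
       -1.38667326e-05,  1.43659326e+00]), 'dq': array([ 0.0002859 , -0.00101489, -0.00042515,  0.00044951,  0.00111125,
       -0.00044243]), 'tau': array([-2.63043166e-04, -4.43391001e+01,  2.62445837e+01,  1.54118682e-02,
       -2.22794492e-04,  4.35356455e-06]), 'tool_pos': array([ 0.22100549, -0.50304925,  0.24149817]), 'eef_rot': array([-3.07292118e+00, -6.45022269e-01,  2.16695809e-04]), 'ft_force': array([-0.18328323, -0.12360615,  0.54398415]), 'moment': array([ 0.04519418, -0.05565655, -0.04295097]), 'width': 0.08553169983009824}
top [[0.004, 0.998, -0.067, 0.534], [-1.0, 0.006, 0.029, 0.048], [0.029, 0.067, 0.997, 1.128], [0.0, 0.0, 0.0, 1.0]] 44.350001138959975 317.7311491827382 241.73148138718108 [-0.18920338  0.          0.          0.          0.        ]
shelf_unit [(0.71, [360.0, 144.0, 405.0, 137.0])]
square_jar [(0.9, [385.0, 289.0, 70.0, 64.0])]
tea_tin [(0.59, [300.0, 220.0, 38.0, 39.0])]
round_jar [(0.56, [408.0, 215.0, 41.0, 37.0])]
silicone_lid [(0.94, [492.0, 231.0, 60.0, 49.0])]
cup [(0.68, [223.0, 238.0, 37.0, 41.0])]
side [[0.906, 0.24, -0.348, 0.328], [-0.423, 0.501, -0.755, -0.574], [-0.007, 0.831, 0.556, 0.491], [0.0, 0.0, 0.0, 1.0]] 51.61217429986965 318.6106018614158 239.84648715094474 [-0.02124203  0.          0.          0.          0.        ]
shelf_unit [(0.69, [465.0, 236.0, 349.0, 366.0])]
square_jar [(0.89, [302.0, 308.0, 97.0, 107.0])]
tea_tin [(0.69, [333.0, 228.0, 42.0, 73.0])]
round_jar [(0.63, [407.0, 305.0, 53.0, 75.0])]
silicone_lid [(0.79, [478.0, 424.0, 91.0, 94.0])]
cup [(0.82, [281.0, 200.0, 41.0, 49.0]), (0.61, [478.0, 422.0, 90.0, 89.0])]
```

View pics/top0.png

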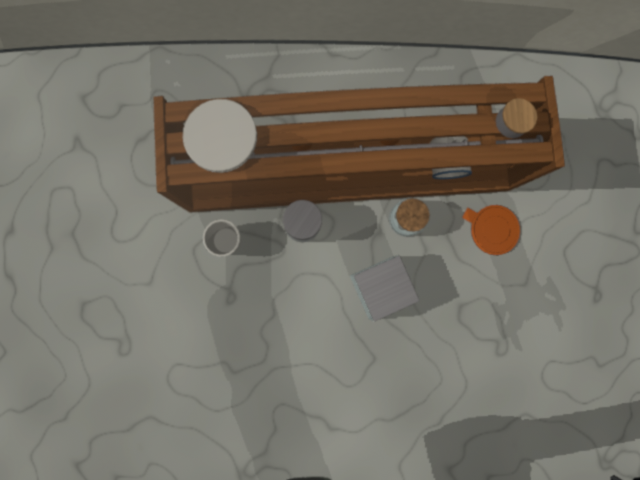

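View pics/side0.png

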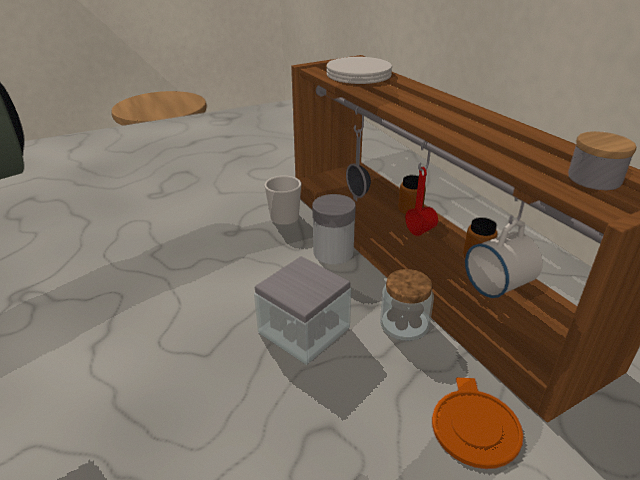

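The top view shows the square jar's lid around (386,288), the tin at (302,220), the round jar at (410,215), and the base's front edge from about (190,211) to (510,190). I'll enlarge the middle of both views to read off corners.

Run:
```python
import cv2
a=cv2.imread("pics/top0.png")[170:340,180:440]; cv2.imwrite("pics/ct.png",cv2.resize(a,None,fx=3,fy=3,interpolation=cv2.INTER_CUBIC)*1)
b=cv2.imread("pics/side0.png")[180:380,240:500]; cv2.imwrite("pics/cs.png",cv2.resize(b,None,fx=3,fy=3,interpolation=cv2.INTER_CUBIC))
```

```text
(no output)
```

View pics/ct.png

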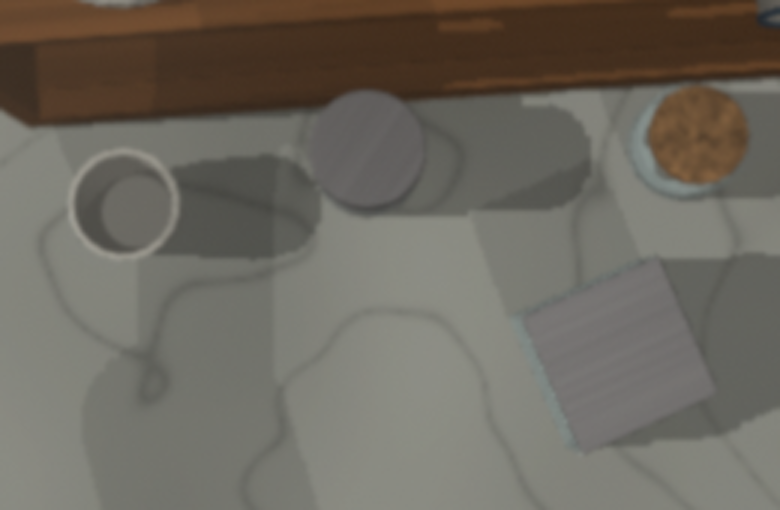

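View pics/cs.png

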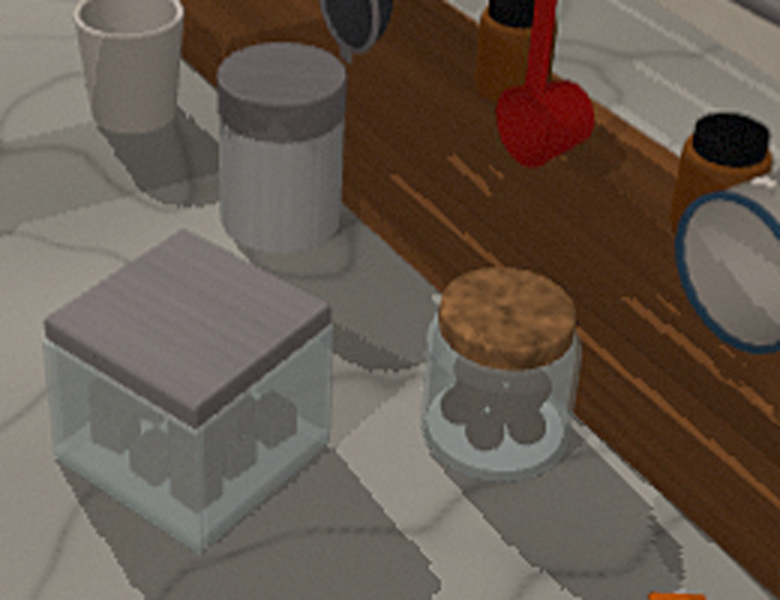

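The crops show the lid corners in the top view (524,317), (658,257), (714,390), (584,451), and in the side view the lid corners plus the glass's near bottom corner (202,550). The base's bottom edge is clear in both.

```bash
cat > m.py <<'E'
from h import *
t=read_camera("top"); s=read_camera("side")
T=lambda a:np.array(a)/3+[180-.33,170-.33]; S=lambda a:np.array(a)/3+[240-.33,180-.33]
lt=atz(t,T([(524,317),(658,257),(714,390),(584,451)]),.084); ls=atz(s,S([(183,230),(330,312),(195,412),(46,320)]),.084)
for n,l in(("top",lt),("side",ls)):
    e=np.roll(l,-1,0)-l; print(n,"lid",l[:,:2].round(3).tolist(),"c",l.mean(0).round(4),"len",np.linalg.norm(e,axis=1).round(3),"ang",(np.degrees(np.arctan2(e[:,1],e[:,0]))%90).round(1))
# height of the lid by triangulation of the centre
o1,d1=ray(t,T([(620,354)]));o2,d2=ray(s,S([(187,318)])); A=np.c_[d1[0],-d2[0]]; k=np.linalg.lstsq(A,o2-o1,rcond=None)[0]; print("tri",o1+k[0]*d1[0],o2+k[1]*d2[0])
print("glass bottom side",atz(s,S([(202,550),(57,458),(330,445)]),0).round(4)[:,:2].tolist())
print("base top z0",atz(t,T([(35,125),(600,90),(780,80)]),0).round(4)[:,:2].tolist(),atz(t,[(510,190)],0).round(4))
print("base side z0",atz(s,S([(345,210),(430,290),(590,440),(780,592)]),0).round(4)[:,:2].tolist())
print("tin top",atz(t,T([(367,150)]),.096).round(4),"side",atz(s,S([(281,83)]),.096).round(4))
print("round top",atz(t,T([(698,134)]),.076).round(4),"side",atz(s,S([(507,310)]),.076).round(4))
print("cup",atz(t,T([(124,204)]),.072).round(4), "sil",atz(t,[(496,230)],.004).round(4))
E
python3 m.py
```

```text
top lid [[0.545, -0.047], [0.581, -0.127], [0.502, -0.161], [0.466, -0.083]] c [ 0.5233 -0.1045  0.084 ] len [0.088 0.086 0.086 0.087] ang [24.1 23.  24.7 24.3]
side lid [[0.543, -0.047], [0.576, -0.131], [0.498, -0.164], [0.463, -0.083]] c [ 0.5197 -0.1061  0.084 ] len [0.09  0.085 0.088 0.088] ang [21.8 22.8 23.3 24.1]
tri [ 0.52305544 -0.1047875   0.08051676] [ 0.51998794 -0.1036518   0.08038243]
glass bottom side [[0.5001, -0.1607], [0.4619, -0.0803], [0.5806, -0.1272]]
base top z0 [[0.6675, 0.2605], [0.6926, -0.1042], [0.7006, -0.223]] [[ 0.7158 -0.3678  0.    ]]
base side z0 [[0.6789, 0.0395], [0.6842, -0.046], [0.6926, -0.1769], [0.7099, -0.2865]]
tin top [[0.6423 0.0464 0.096 ]] side [[0.6359 0.0378 0.096 ]]
round top [[ 0.6557 -0.1536  0.076 ]] side [[ 0.6524 -0.1547  0.076 ]]
cup [[0.6115 0.192  0.072 ]] sil [[ 0.635  -0.3351  0.004 ]]
```

```bash
cat > g.py <<'E'
import sys; from h import *
from scipy.spatial.transform import Rotation as R
def go(x,y,z,yaw):
    s=state(); R0=R.from_rotvec(s["eef_rot"]); R1=R.from_euler("z",yaw,degrees=True)*R.from_euler("x",180,degrees=True)
    d=R0.inv().apply(np.array([x,y,z])-s["tool_pos"]); r=(R0.inv()*R1).as_rotvec(degrees=True)
    print("t",round(s["time_s"],1),"pos",s["tool_pos"].round(4),"yaw",R0.apply([1,0,0]).round(3),"F",s["ft_force"].round(1),"w",round(s["width"],4),"q6",s["q"][5].round(2))
    print("shift mm",(d*1e3).round(1),"shares",(d/.15).round(3),"turn",r.round(1),"shares",(r/60).round(3))
if __name__=="__main__": go(*map(float,sys.argv[1:5]))
E
python3 -c "import rig;print([n for n in dir(rig) if not n.startswith('_')])"
python3 g.py .554 -.180 .15 113.5
```

```text
['IKError', 'boxes_of', 'job_done', 'nose_length', 'read_camera', 'state']
t 0.8 pos [ 0.2212 -0.5036  0.2423] yaw [ 0.916  0.402 -0.   ] F [-0.4  1.2 -1. ] w 0.0854 q6 1.44
shift mm [ 434.8 -162.5   92.3] shares [ 2.899 -1.083  0.615] turn [  0.    0.  -89.8] shares [ 0.     0.    -1.497]
```

Call:
{"api": "step_arm", "payload": {
  "steps": [
    {"dx":1,"dy":-0.37,"az":-0.5,"jaw":0},
    {"dx":1,"dy":-0.37,"az":-0.5,"jaw":0},
    {"dx":1,"dy":-0.37,"az":-0.5,"jaw":0},
    {"dx":1,"dy":-0.37,"az":-0.5,"jaw":0},
    {"dx":1,"dy":-0.37,"az":-0.5,"jaw":0}
  ]
}}

```text
invalid input
```

Nothing moved; the call probably wants every field in each row.

Call:
{"api": "step_arm", "payload": {
  "steps": [
    {"dx":1,"dy":-0.37,"dz":0,"ax":0,"ay":0,"az":-0.5,"jaw":0},
    {"dx":1,"dy":-0.37,"dz":0,"ax":0,"ay":0,"az":-0.5,"jaw":0},
    {"dx":1,"dy":-0.37,"dz":0,"ax":0,"ay":0,"az":-0.5,"jaw":0},
    {"dx":1,"dy":-0.37,"dz":0,"ax":0,"ay":0,"az":-0.5,"jaw":0},
    {"dx":1,"dy":-0.37,"dz":0,"ax":0,"ay":0,"az":-0.5,"jaw":0}
  ]
}}

```text
time_s: 1.3
tool_pos: [0.3375, -0.391, 0.2425]
eef_rot: [2.8, 1.424, 0.0]
ft_force: [-0.3, -0.0, 0.6]
width: 0.0424
```

```bash
python3 g.py .554 -.180 .15 113.5
```

```text
t 1.3 pos [ 0.3375 -0.391   0.2425] yaw [ 0.589  0.808 -0.   ] F [-0.3 -0.   0.6] w 0.0424 q6 1.2
shift mm [298.1  50.7  92.5] shares [1.987 0.338 0.616] turn [  0.    0.  -59.6] shares [ 0.     0.    -0.993]
```

Call:
{"api": "step_arm", "payload": {
  "steps": [
    {"dx":1,"dy":0.17,"dz":0,"ax":0,"ay":0,"az":-0.5,"jaw":0},
    {"dx":1,"dy":0.17,"dz":0,"ax":0,"ay":0,"az":-0.5,"jaw":0},
    {"dx":1,"dy":0.17,"dz":0,"ax":0,"ay":0,"az":-0.5,"jaw":0},
    {"dx":1,"dy":0.17,"dz":0,"ax":0,"ay":0,"az":-0.5,"jaw":0},
    {"dx":1,"dy":0.17,"dz":0,"ax":0,"ay":0,"az":-0.5,"jaw":0}
  ]
}}

```text
time_s: 1.8
tool_pos: [0.446, -0.2866, 0.2422]
eef_rot: [2.34, 2.096, -0.001]
ft_force: [0.6, 0.1, -0.3]
width: 0.0425
```

```bash
python3 g.py .554 -.180 .15 113.5
```

```text
t 1.8 pos [ 0.446  -0.2866  0.2422] yaw [ 0.11   0.994 -0.   ] F [ 0.6  0.1 -0.3] w 0.0425 q6 0.97
shift mm [117.9  95.7  92.1] shares [0.786 0.638 0.614] turn [ -0.    0.  -29.8] shares [-0.     0.    -0.497]
```

Call:
{"api": "step_arm", "payload": {
  "steps": [
    {"dx":0.786,"dy":0.638,"dz":0.3,"ax":0,"ay":0,"az":-0.5,"jaw":0},
    {"dx":0.786,"dy":0.638,"dz":0.3,"ax":0,"ay":0,"az":-0.5,"jaw":0},
    {"dx":0.786,"dy":0.638,"dz":0.3,"ax":0,"ay":0,"az":-0.5,"jaw":0},
    {"dx":0.786,"dy":0.638,"dz":0.3,"ax":0,"ay":0,"az":-0.5,"jaw":0},
    {"dx":0.786,"dy":0.638,"dz":0.3,"ax":0,"ay":0,"az":-0.5,"jaw":0},
    {"dx":0.786,"dy":0.638,"dz":0.6,"ax":0,"ay":0,"az":-0.5,"jaw":0},
    {"dx":0.786,"dy":0.638,"dz":0.6,"ax":0,"ay":0,"az":-0.5,"jaw":0}
  ]
}}

```text
time_s: 2.5
tool_pos: [0.5494, -0.1806, 0.1483]
eef_rot: [-1.721, -2.618, 0.003]
ft_force: [-1.8, 0.8, -0.1]
width: 0.0427
```

```bash
python3 g.py .554 -.180 .035 113.5
python3 - <<'E'
from h import *
c=read_camera("side"); save(c,"s1.png",cv2.resize(c["pixels"][100:400,150:550],None,fx=2,fy=2))
E
```

```text
t 2.5 pos [ 0.5494 -0.1806  0.1483] yaw [-0.396  0.918  0.006] F [-1.8  0.8 -0.1] w 0.0427 q6 0.72
shift mm [ -1.9   5.1 113.2] shares [-0.013  0.034  0.755] turn [-0.3 -0.3 -0.1] shares [-0.006 -0.005 -0.002]
```

View pics/s1.png

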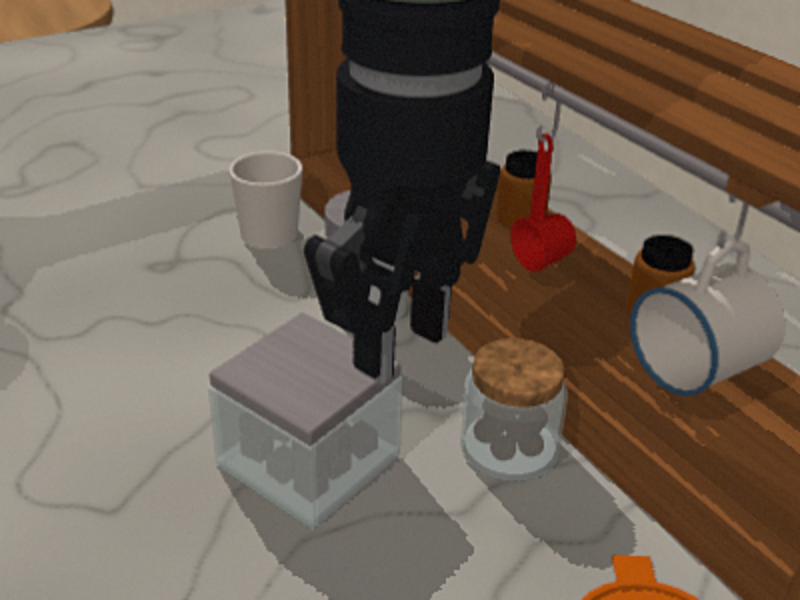

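The image shows the fingers at the jar's right, above its right face, with the round jar clear (crop 515,400) ahead of them. I'm descending.

Call:
{"api": "step_arm", "payload": {
  "steps": [
    {"dx":-0.02,"dy":0,"dz":0.25,"ax":0,"ay":0,"az":0,"jaw":0},
    {"dx":-0.02,"dy":0,"dz":0.5,"ax":0,"ay":0,"az":0,"jaw":0},
    {"dx":-0.02,"dy":0,"dz":0.75,"ax":0,"ay":0,"az":0,"jaw":0},
    {"dx":-0.02,"dy":0,"dz":0.75,"ax":0,"ay":0,"az":0,"jaw":0},
    {"dx":-0.02,"dy":0,"dz":0.75,"ax":0,"ay":0,"az":0,"jaw":0}
  ]
}}

```text
time_s: 3.05
tool_pos: [0.5549, -0.1839, 0.0413]
eef_rot: [1.721, 2.628, -0.0]
ft_force: [0.0, -0.4, -0.3]
width: 0.0428
```

```bash
python3 g.py .5215 -.105 .035 113.5
```

```text
t 3.0 pos [ 0.5549 -0.1839  0.0413] yaw [-0.4    0.917 -0.   ] F [ 0.  -0.4 -0.3] w 0.0428 q6 0.71
shift mm [85.7  0.9  6.3] shares [0.571 0.006 0.042] turn [0.  0.  0.1] shares [0.    0.    0.001]
```

Call:
{"api": "step_arm", "payload": {
  "steps": [
    {"dx":0.05,"dy":0,"dz":0.03,"ax":0,"ay":0,"az":0,"jaw":0},
    {"dx":0.1,"dy":0,"dz":0.03,"ax":0,"ay":0,"az":0,"jaw":0},
    {"dx":0.14,"dy":0,"dz":0.03,"ax":0,"ay":0,"az":0,"jaw":0},
    {"dx":0.17,"dy":0,"dz":0.03,"ax":0,"ay":0,"az":0,"jaw":0},
    {"dx":0.2,"dy":0,"dz":0.03,"ax":0,"ay":0,"az":0,"jaw":0},
    {"dx":0.23,"dy":0,"dz":0.03,"ax":0,"ay":0,"az":0,"jaw":0},
    {"dx":0.26,"dy":0,"dz":0.03,"ax":0,"ay":0,"az":0,"jaw":0},
    {"dx":0.29,"dy":0,"dz":0.03,"ax":0,"ay":0,"az":0,"jaw":0},
    {"dx":0.32,"dy":0,"dz":0.03,"ax":0,"ay":0,"az":0,"jaw":0},
    {"dx":0.32,"dy":0,"dz":0.03,"ax":0,"ay":0,"az":0,"jaw":0}
  ]
}}

```text
time_s: 4.05
tool_pos: [0.5364, -0.1391, 0.036]
eef_rot: [1.716, 2.628, 0.0]
ft_force: [2.3, -3.0, 1.2]
width: 0.043
```

```bash
python3 g.py .5215 -.105 .035 113.5
python3 - <<'E'
from h import *
c=read_camera("side"); save(c,"s2.png",cv2.resize(c["pixels"][150:400,170:490],None,fx=2.5,fy=2.4))
for n in ("side","top"):
    c=read_camera(n); print(n,[(round(b["confidence"],2),(np.array(b["bbox"])*[640,480,640,480]).round(1).tolist()) for b in boxes_of("square_jar",c)[:2]])
E
```

```text
t 4.0 pos [ 0.5364 -0.1391  0.036 ] yaw [-0.402  0.916 -0.002] F [ 2.3 -3.   1.2] w 0.043 q6 0.77
shift mm [37.2  0.   0.9] shares [0.248 0.    0.006] turn [0.1 0.1 0.2] shares [0.001 0.002 0.003]
side [(0.77, [289.2, 302.9, 92.3, 106.1])]
top [(0.91, [374.1, 291.1, 66.5, 69.3])]
```

View pics/s2.png

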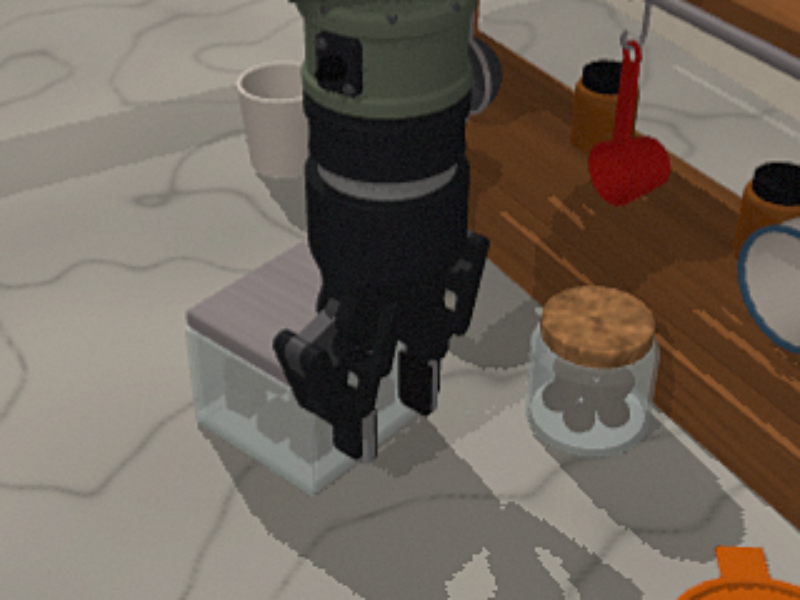

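Both fingers are flat on the jar's right face (crop 350,420) and it is sliding at about 4 N, roughly 20 mm done. I'm pushing another 22 mm or so, then backing off.

Call:
{"api": "step_arm", "payload": {
  "steps": [
    {"dx":0.03,"dy":0,"dz":0,"ax":0,"ay":0,"az":0,"jaw":0},
    {"dx":0.06,"dy":0,"dz":0,"ax":0,"ay":0,"az":0,"jaw":0},
    {"dx":0.09,"dy":0,"dz":0,"ax":0,"ay":0,"az":0,"jaw":0},
    {"dx":0.12,"dy":0,"dz":0,"ax":0,"ay":0,"az":0,"jaw":0},
    {"dx":0.15,"dy":0,"dz":0,"ax":0,"ay":0,"az":0,"jaw":0},
    {"dx":0.15,"dy":0,"dz":0,"ax":0,"ay":0,"az":0,"jaw":0},
    {"dx":0.0,"dy":-0.05,"dz":0,"ax":0,"ay":0,"az":0,"jaw":0},
    {"dx":-0.2,"dy":-0.1,"dz":0,"ax":0,"ay":0,"az":0,"jaw":0},
    {"dx":-0.2,"dy":-0.1,"dz":-0.3,"ax":0,"ay":0,"az":0,"jaw":0},
    {"dx":-0.2,"dy":-0.1,"dz":-0.6,"ax":0,"ay":0,"az":0,"jaw":0}
  ]
}}

```text
time_s: 5.3
tool_pos: [0.531, -0.1712, 0.1233]
eef_rot: [-1.714, -2.622, -0.001]
ft_force: [0.8, -1.3, 0.2]
width: 0.0425
```

```bash
python3 g.py .5 -.25 .16 150
python3 - <<'E'
from h import *
for n in ("side","top"):
    c=read_camera(n); print(n,[(round(b["confidence"],2),(np.array(b["bbox"])*[640,480,640,480]).round(1).tolist()) for b in boxes_of("square_jar",c)[:2]])
E
```

```text
t 5.3 pos [ 0.531  -0.1712  0.1233] yaw [-0.401  0.916  0.008] F [ 0.8 -1.3  0.2] w 0.0425 q6 0.71
shift mm [-59.5 -60.2 -36.9] shares [-0.397 -0.401 -0.246] turn [ -0.1  -0.5 -36.4] shares [-0.002 -0.009 -0.606]
side [(0.81, [280.0, 296.5, 91.6, 103.6])]
top [(0.98, [364.5, 297.3, 66.7, 71.0])]
```

Call:
{"api": "step_arm", "payload": {
  "steps": [
    {"dx":-0.3,"dy":-0.6,"dz":-0.25,"ax":0,"ay":0,"az":-0.6,"jaw":0},
    {"dx":-0.3,"dy":-0.6,"dz":-0.25,"ax":0,"ay":0,"az":-0.6,"jaw":0},
    {"dx":-0.3,"dy":-0.6,"dz":-0.25,"ax":0,"ay":0,"az":-0.6,"jaw":0},
    {"dx":-0.3,"dy":-0.6,"dz":-0.25,"ax":0,"ay":0,"az":-0.6,"jaw":0},
    {"dx":-0.3,"dy":-0.6,"dz":-0.25,"ax":0,"ay":0,"az":-0.6,"jaw":0},
    {"dx":-0.3,"dy":-0.6,"dz":-0.25,"ax":0,"ay":0,"az":-0.6,"jaw":0}
  ]
}}

```text
time_s: 6.1
tool_pos: [0.4679, -0.2484, 0.1608]
eef_rot: [-0.82, -3.028, -0.004]
ft_force: [-1.1, 0.9, -0.7]
width: 0.0429
```

```bash
python3 g.py .4147 -.0729 .16 184
```

```text
t 6.1 pos [ 0.4679 -0.2484  0.1608] yaw [-0.863  0.505  0.005] F [-1.1  0.9 -0.7] w 0.0429 q6 -0.1
shift mm [134.5 124.6   1.6] shares [0.897 0.831 0.01 ] turn [  0.1  -0.2 -34.3] shares [ 0.002 -0.004 -0.572]
```

Call:
{"api": "step_arm", "payload": {
  "steps": [
    {"dx":0.9,"dy":0.83,"dz":0,"ax":0,"ay":0,"az":-0.57,"jaw":0},
    {"dx":0.9,"dy":0.83,"dz":0,"ax":0,"ay":0,"az":-0.57,"jaw":0},
    {"dx":0.9,"dy":0.83,"dz":0,"ax":0,"ay":0,"az":-0.57,"jaw":0},
    {"dx":0.9,"dy":0.83,"dz":0,"ax":0,"ay":0,"az":-0.57,"jaw":0},
    {"dx":0.9,"dy":0.83,"dz":0,"ax":0,"ay":0,"az":-0.57,"jaw":0},
    {"dx":0.9,"dy":0.83,"dz":0,"ax":0,"ay":0,"az":-0.57,"jaw":0},
    {"dx":0.9,"dy":0.83,"dz":0,"ax":0,"ay":0,"az":-0.57,"jaw":0}
  ]
}}

```text
time_s: 6.8
tool_pos: [0.416, -0.0745, 0.1624]
eef_rot: [0.105, -3.14, 0.0]
ft_force: [0.6, 0.6, -0.5]
width: 0.0427
```

```bash
python3 g.py .4147 -.0729 .036 184
python3 - <<'E'
from h import *
c=read_camera("side"); a=cv2.resize(c["pixels"][220:380,210:410],None,fx=2,fy=2,interpolation=cv2.INTER_CUBIC)
t=read_camera("top"); b=cv2.resize(t["pixels"][180:340,270:470],None,fx=2,fy=2,interpolation=cv2.INTER_CUBIC)
save(c,"b3.png",np.hstack([a,b]))
E
```

```text
t 6.8 pos [ 0.416  -0.0745  0.1624] yaw [-0.998 -0.067  0.   ] F [ 0.6  0.6 -0.5] w 0.0427 q6 -0.42
shift mm [  1.2   1.7 126.4] shares [0.008 0.011 0.843] turn [-0.  -0.  -0.2] shares [-0.    -0.    -0.003]
```

View pics/b3.png

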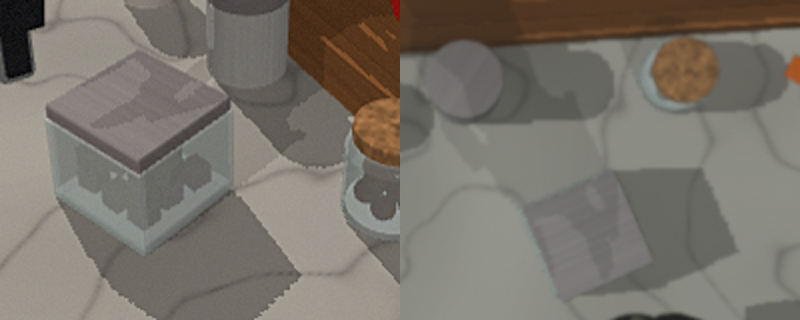

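The jar is upright with its lid at (587,234) in the composite. The gripper is just behind it, at the bottom edge of the top view. Computing the jar's pose.

Run:
```python
from h import *
t=read_camera("top"); s=read_camera("side")
q=np.array([(525,208),(613,172),(650,258),(563,298)]); lt=atz(t,(q-[400,0])/2+[269.75,179.75],.084)
q=np.array([(142,50),(231,103),(142,160),(47,105)]); ls=atz(s,q/2+[209.75,219.75],.084)
y=np.radians(4); ex=np.array([np.cos(y),np.sin(y)]); ey=np.array([-ex[1],ex[0]]); o=np.array([.689,-.0537])
for l in (lt,ls):
    e=np.roll(l,-1,0)-l; c=l.mean(0)[:2]; print(c.round(4),"shelf",((c-o)@ex).round(4),((c-o)@ey).round(4),"ang",(np.degrees(np.arctan2(e[:,1],e[:,0]))%90).round(1),"len",np.linalg.norm(e,axis=1).round(3))
    print("corners shelf",np.c_[(l[:,:2]-o)@ex,(l[:,:2]-o)@ey].round(3).tolist())
```

```text
[ 0.5069 -0.0638] shelf -0.1823 0.0026 ang [22.3 23.5 24.4 23.1] len [0.085 0.083 0.085 0.087]
corners shelf [[-0.156, 0.057], [-0.129, -0.024], [-0.208, -0.051], [-0.237, 0.029]]
[ 0.5039 -0.0661] shelf -0.1855 0.0005 ang [20.  20.9 24.9 22.4] len [0.091 0.081 0.089 0.089]
corners shelf [[-0.158, 0.057], [-0.133, -0.03], [-0.21, -0.054], [-0.242, 0.029]]
```

Call:
{"api": "step_arm", "payload": {
  "steps": [
    {"dx":0.01,"dy":0.01,"dz":0.25,"ax":0,"ay":0,"az":0,"jaw":0},
    {"dx":0.01,"dy":0.01,"dz":0.5,"ax":0,"ay":0,"az":0,"jaw":0},
    {"dx":0.01,"dy":0.01,"dz":0.75,"ax":0,"ay":0,"az":0,"jaw":0},
    {"dx":0.01,"dy":0.01,"dz":0.84,"ax":0,"ay":0,"az":0,"jaw":0},
    {"dx":0.01,"dy":0.01,"dz":0.84,"ax":0,"ay":0,"az":0,"jaw":0},
    {"dx":0.01,"dy":0.01,"dz":0.84,"ax":0,"ay":0,"az":0,"jaw":0}
  ]
}}

```text
time_s: 7.6
tool_pos: [0.4143, -0.0731, 0.0369]
eef_rot: [0.106, -3.139, -0.0]
ft_force: [1.8, -0.7, 0.4]
width: 0.0431
```

```bash
python3 g.py .689 -.0537 .036 184
```

```text
t 7.6 pos [ 0.4143 -0.0731  0.0369] yaw [-0.998 -0.067  0.   ] F [ 1.8 -0.7  0.4] w 0.0431 q6 -0.42
shift mm [-275.4    0.9    0.8] shares [-1.836  0.006  0.005] turn [ 0.  -0.  -0.1] shares [ 0.    -0.    -0.002]
```

Call:
{"api": "step_arm", "payload": {
  "steps": [
    {"dx":-0.05,"dy":0,"dz":0,"ax":0,"ay":0,"az":0,"jaw":0},
    {"dx":-0.1,"dy":0,"dz":0,"ax":0,"ay":0,"az":0,"jaw":0},
    {"dx":-0.14,"dy":0,"dz":0,"ax":0,"ay":0,"az":0,"jaw":0},
    {"dx":-0.17,"dy":0,"dz":0,"ax":0,"ay":0,"az":0,"jaw":0},
    {"dx":-0.2,"dy":0,"dz":0,"ax":0,"ay":0,"az":0,"jaw":0},
    {"dx":-0.24,"dy":0,"dz":0,"ax":0,"ay":0,"az":0,"jaw":0},
    {"dx":-0.28,"dy":0,"dz":0,"ax":0,"ay":0,"az":0,"jaw":0},
    {"dx":-0.32,"dy":0,"dz":0,"ax":0,"ay":0,"az":0,"jaw":0},
    {"dx":-0.36,"dy":0,"dz":0,"ax":0,"ay":0,"az":0,"jaw":0},
    {"dx":-0.4,"dy":0,"dz":0,"ax":0,"ay":0,"az":0,"jaw":0}
  ]
}}

```text
time_s: 8.6
tool_pos: [0.4745, -0.0684, 0.0367]
eef_rot: [0.107, -3.14, -0.0]
ft_force: [-3.0, 0.8, -0.7]
width: 0.0426
```

```bash
python3 g.py .689 -.0537 .036 184
python3 - <<'E'
from h import *
c=read_camera("side"); a=cv2.resize(c["pixels"][180:380,210:410],None,fx=2,fy=2,interpolation=cv2.INTER_CUBIC)
t=read_camera("top"); b=cv2.resize(t["pixels"][180:380,270:470],None,fx=2,fy=2,interpolation=cv2.INTER_CUBIC)
save(c,"b4.png",np.hstack([a,b]))
E
```

```text
t 8.6 pos [ 0.4745 -0.0684  0.0367] yaw [-0.998 -0.068  0.   ] F [-3.   0.8 -0.7] w 0.0426 q6 -0.37
shift mm [-2.15e+02  1.00e-01  7.00e-01] shares [-1.433  0.     0.005] turn [ 0.  -0.  -0.1] shares [ 0.    -0.    -0.001]
```

View pics/b4.png

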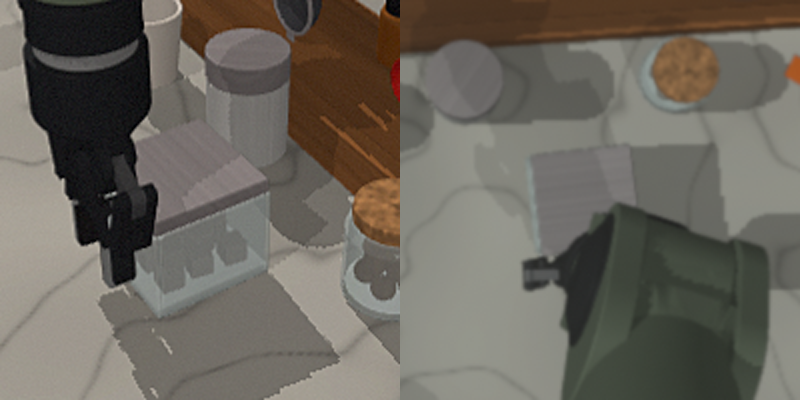

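The jar has squared up onto both fingers: its front lid edge runs (528,156) to (631,145), nearly parallel to the base. Checking its lateral position.

Run:
```python
from h import *
t=read_camera("top")
q=np.array([(528,156),(631,145)]); l=atz(t,(q-[400,0])/2+[269.75,179.75],.084)[:,:2]
y=np.radians(4); ex=np.array([np.cos(y),np.sin(y)]); ey=np.array([-ex[1],ex[0]]); o=np.array([.689,-.0537])
print(((l-o)@ex).round(4),((l-o)@ey).round(4),((l-o)@ey).mean())
print("tin,round y'",(np.array([[.6423,.0464],[.6557,-.1536]])-o)@ey)
```

```text
[-0.1097 -0.1059] [ 0.0512 -0.0415] 0.004848666868250577
tin,round y' [ 0.10311379 -0.09733376]
```

Call:
{"api": "step_arm", "payload": {
  "steps": [
    {"dx":-0.04,"dy":0,"dz":0,"ax":0,"ay":0,"az":0,"jaw":0},
    {"dx":-0.08,"dy":0,"dz":0,"ax":0,"ay":0,"az":0,"jaw":0},
    {"dx":-0.12,"dy":0,"dz":0,"ax":0,"ay":0,"az":0,"jaw":0},
    {"dx":-0.16,"dy":0,"dz":0,"ax":0,"ay":0,"az":0,"jaw":0},
    {"dx":-0.2,"dy":0,"dz":0,"ax":0,"ay":0,"az":0,"jaw":0},
    {"dx":-0.24,"dy":0,"dz":0,"ax":0,"ay":0,"az":0,"jaw":0},
    {"dx":-0.28,"dy":0,"dz":0,"ax":0,"ay":0,"az":0,"jaw":0},
    {"dx":-0.32,"dy":0,"dz":0,"ax":0,"ay":0,"az":0,"jaw":0},
    {"dx":-0.36,"dy":0,"dz":0,"ax":0,"ay":0,"az":0,"jaw":0},
    {"dx":-0.4,"dy":0,"dz":0,"ax":0,"ay":0,"az":0,"jaw":0}
  ]
}}

```text
time_s: 9.75
tool_pos: [0.5343, -0.0644, 0.0367]
eef_rot: [0.107, -3.14, -0.0]
ft_force: [-5.3, -0.5, -0.6]
width: 0.0427
```

```bash
python3 g.py .689 -.0537 .036 184
python3 - <<'E'
from h import *
t=read_camera("top"); b=cv2.resize(t["pixels"][180:330,270:470],None,fx=4,fy=4,interpolation=cv2.INTER_CUBIC)
save(t,"b5.png",b)
E
```

```text
t 9.8 pos [ 0.5343 -0.0644  0.0367] yaw [-0.998 -0.068  0.   ] F [-5.3 -0.5 -0.6] w 0.0427 q6 -0.33
shift mm [-1.551e+02  1.000e-01  7.000e-01] shares [-1.034e+00  1.000e-03  5.000e-03] turn [ 0.  -0.  -0.1] shares [ 0.    -0.    -0.001]
```

View pics/b5.png

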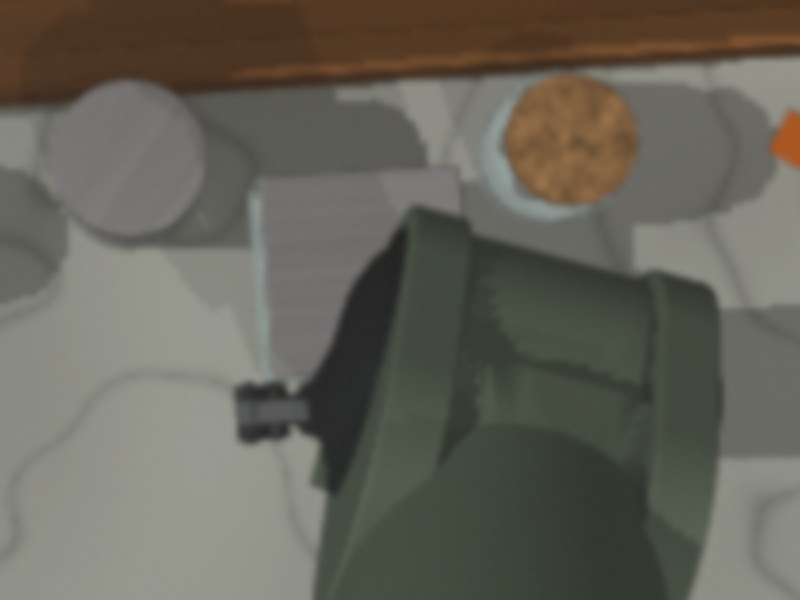

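Front lid edge is now (258,180) to (458,168), entering the gap with clearance to the tin (205) and the round jar's glass (482). About 52 mm remain, so I'm going on more slowly.

Call:
{"api": "step_arm", "payload": {
  "steps": [
    {"dx":-0.03,"dy":0,"dz":0,"ax":0,"ay":0,"az":0,"jaw":0},
    {"dx":-0.06,"dy":0,"dz":0,"ax":0,"ay":0,"az":0,"jaw":0},
    {"dx":-0.09,"dy":0,"dz":0,"ax":0,"ay":0,"az":0,"jaw":0},
    {"dx":-0.12,"dy":0,"dz":0,"ax":0,"ay":0,"az":0,"jaw":0},
    {"dx":-0.15,"dy":0,"dz":0,"ax":0,"ay":0,"az":0,"jaw":0},
    {"dx":-0.18,"dy":0,"dz":0,"ax":0,"ay":0,"az":0,"jaw":0},
    {"dx":-0.21,"dy":0,"dz":0,"ax":0,"ay":0,"az":0,"jaw":0},
    {"dx":-0.24,"dy":0,"dz":0,"ax":0,"ay":0,"az":0,"jaw":0},
    {"dx":-0.26,"dy":0,"dz":0,"ax":0,"ay":0,"az":0,"jaw":0},
    {"dx":-0.26,"dy":0,"dz":0,"ax":0,"ay":0,"az":0,"jaw":0}
  ]
}}

```text
time_s: 10.8
tool_pos: [0.5738, -0.0618, 0.0368]
eef_rot: [-0.107, 3.138, 0.0]
ft_force: [-2.0, 0.1, -0.9]
width: 0.0425
```

```bash
python3 g.py .689 -.0537 .036 184
python3 - <<'E'
from h import *
t=read_camera("top"); b=cv2.resize(t["pixels"][180:330,270:470],None,fx=4,fy=4,interpolation=cv2.INTER_CUBIC)
save(t,"b6.png",b)
E
```

```text
t 10.8 pos [ 0.5738 -0.0618  0.0368] yaw [-0.998 -0.068 -0.001] F [-2.   0.1 -0.9] w 0.0425 q6 -0.3
shift mm [-115.5    0.2    1. ] shares [-0.77   0.001  0.007] turn [-0.   0.1 -0.1] shares [-0.     0.001 -0.001]
```

View pics/b6.png

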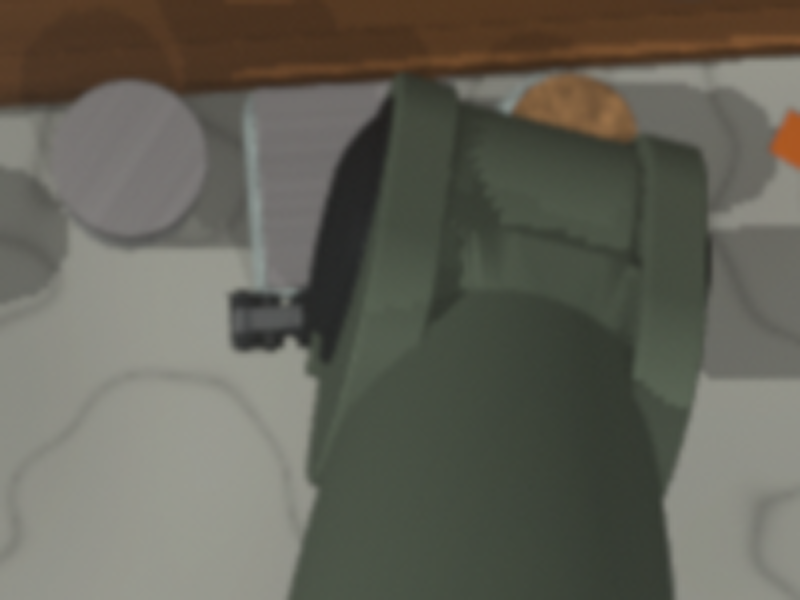

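Call:
{"api": "step_arm", "payload": {
  "steps": [
    {"dx":-0.01,"dy":0,"dz":0,"ax":0,"ay":0,"az":0,"jaw":0},
    {"dx":-0.02,"dy":0,"dz":0,"ax":0,"ay":0,"az":0,"jaw":0},
    {"dx":-0.03,"dy":0,"dz":0,"ax":0,"ay":0,"az":0,"jaw":0},
    {"dx":-0.04,"dy":0,"dz":0,"ax":0,"ay":0,"az":0,"jaw":0},
    {"dx":-0.05,"dy":0,"dz":0,"ax":0,"ay":0,"az":0,"jaw":0},
    {"dx":-0.05,"dy":0,"dz":0,"ax":0,"ay":0,"az":0,"jaw":0}
  ]
}}

```text
time_s: 11.45
tool_pos: [0.5798, -0.0613, 0.0368]
eef_rot: [0.107, -3.139, 0.0]
ft_force: [-5.3, -0.5, 1.9]
width: 0.0427
```

Call:
{"api": "step_arm", "payload": {
  "steps": [
    {"dx":-0.007,"dy":0,"dz":0,"ax":0,"ay":0,"az":0,"jaw":0},
    {"dx":-0.013,"dy":0,"dz":0,"ax":0,"ay":0,"az":0,"jaw":0},
    {"dx":-0.013,"dy":0,"dz":0,"ax":0,"ay":0,"az":0,"jaw":0}
  ]
}}

```text
time_s: 11.75
tool_pos: [0.5818, -0.0612, 0.0368]
eef_rot: [0.107, -3.139, -0.0]
ft_force: [-4.9, -0.9, 1.8]
width: 0.0426
```

Call:
{"api": "step_arm", "payload": {
  "steps": [
    {"dx":-0.005,"dy":0,"dz":0,"ax":0,"ay":0,"az":0,"jaw":0},
    {"dx":-0.01,"dy":0,"dz":0,"ax":0,"ay":0,"az":0,"jaw":0},
    {"dx":-0.01,"dy":0,"dz":0,"ax":0,"ay":0,"az":0,"jaw":0}
  ]
}}

```text
time_s: 12.05
tool_pos: [0.5828, -0.0611, 0.0367]
eef_rot: [0.107, -3.138, 0.0]
ft_force: [-6.7, -0.5, 1.4]
width: 0.0427
```

Call:
{"api": "step_arm", "payload": {
  "steps": [
    {"dx":-0.005,"dy":0,"dz":0,"ax":0,"ay":0,"az":0,"jaw":0},
    {"dx":-0.007,"dy":0,"dz":0,"ax":0,"ay":0,"az":0,"jaw":0},
    {"dx":-0.007,"dy":0,"dz":0,"ax":0,"ay":0,"az":0,"jaw":0}
  ]
}}

```text
time_s: 12.35
tool_pos: [0.5827, -0.0611, 0.0365]
eef_rot: [0.107, -3.136, 0.0]
ft_force: [-9.3, -0.6, 4.0]
width: 0.0428
```

Force is rising while the TCP has stalled, so the jar has reached the base. Pressing slightly more to seat it flush.

Call:
{"api": "step_arm", "payload": {
  "steps": [
    {"dx":-0.005,"dy":0,"dz":0,"ax":0,"ay":0,"az":0,"jaw":0},
    {"dx":-0.01,"dy":0,"dz":0,"ax":0,"ay":0,"az":0,"jaw":0},
    {"dx":-0.01,"dy":0,"dz":0,"ax":0,"ay":0,"az":0,"jaw":0}
  ]
}}

```text
time_s: 12.65
tool_pos: [0.5828, -0.0611, 0.0361]
eef_rot: [0.107, -3.133, 0.001]
ft_force: [-11.8, -2.9, 4.1]
width: 0.0426
```

Call:
{"api": "step_arm", "payload": {
  "steps": [
    {"dx":-0.005,"dy":0,"dz":0,"ax":0,"ay":0,"az":0,"jaw":0},
    {"dx":-0.01,"dy":0,"dz":0,"ax":0,"ay":0,"az":0,"jaw":0},
    {"dx":-0.01,"dy":0,"dz":0,"ax":0,"ay":0,"az":0,"jaw":0}
  ]
}}

```text
time_s: 12.95
tool_pos: [0.5827, -0.061, 0.0358]
eef_rot: [0.107, -3.13, 0.001]
ft_force: [-15.1, -3.3, 6.1]
width: 0.0429
```

It stays firm at 15 N. Backing off and lifting clear.

Call:
{"api": "step_arm", "payload": {
  "steps": [
    {"dx":0.03,"dy":0,"dz":0,"ax":0,"ay":0,"az":0,"jaw":0},
    {"dx":0.1,"dy":0,"dz":0,"ax":0,"ay":0,"az":0,"jaw":0},
    {"dx":0.3,"dy":0,"dz":0,"ax":0,"ay":0,"az":0,"jaw":0},
    {"dx":0.5,"dy":0,"dz":0,"ax":0,"ay":0,"az":0,"jaw":0},
    {"dx":0.7,"dy":0,"dz":0,"ax":0,"ay":0,"az":0,"jaw":0},
    {"dx":0.9,"dy":0,"dz":-0.2,"ax":0,"ay":0,"az":0,"jaw":0},
    {"dx":1,"dy":0,"dz":-0.5,"ax":0,"ay":0,"az":0,"jaw":0},
    {"dx":1,"dy":0,"dz":-0.8,"ax":0,"ay":0,"az":0,"jaw":0},
    {"dx":1,"dy":0,"dz":-0.8,"ax":0,"ay":0,"az":0,"jaw":0}
  ]
}}

```text
time_s: 13.85
tool_pos: [0.4425, -0.0725, 0.1628]
eef_rot: [-0.106, 3.127, -0.006]
ft_force: [0.8, -0.6, 0.1]
width: 0.0434
```

```bash
python3 g.py .689 -.0537 .036 184
python3 - <<'E'
from h import *
t=read_camera("top"); b=cv2.resize(t["pixels"][170:290,270:430],None,fx=5,fy=5,interpolation=cv2.INTER_CUBIC)
save(t,"b7.png",b)
E
```

```text
t 13.8 pos [ 0.4425 -0.0725  0.1628] yaw [-0.998 -0.068 -0.013] F [ 0.8 -0.6  0.1] w 0.0434 q6 -0.4
shift mm [-245.6    2.6  129.9] shares [-1.637  0.017  0.866] turn [-0.3  0.7 -0.1] shares [-0.004  0.012 -0.002]
```

View pics/b7.png

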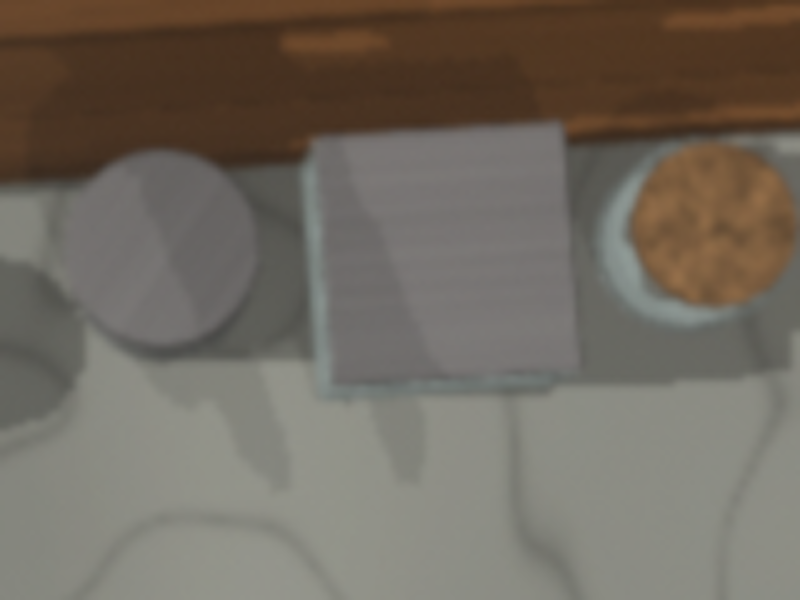

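The jar sits in the gap, touching neither neighbour: lid corners (312,138), (563,123), (577,373), (332,383), base line from (0,185) to (800,125). Converting those and checking the bystanders.

Run:
```python
from h import *
t=read_camera("top"); f=lambda q:np.array(q)/5+[269.6,169.6]
l=atz(t,f([(312,138),(563,123),(577,373),(332,383)]),.084)[:,:2]
b=atz(t,f([(0,185),(800,125)]),0)[:,:2]; d=b[1]-b[0]; yb=np.degrees(np.arctan2(d[1],d[0]))%90
e=np.roll(l,-1,0)-l; a=np.degrees(np.arctan2(e[:,1],e[:,0]))%90; print("base yaw",yb.round(2),"jar",a.round(1),a.mean().round(2))
n=np.array([-d[1],d[0]])/np.linalg.norm(d); c=l.mean(0); print("c",c.round(4),"dist to base z0",abs((c-b[0])@n).round(4),"y'",(c-[.689,-.0537])@[-.0698,.9976],"corner dist",abs((l-b[0])@n).round(4))
for n in ("top","side"):
    c=read_camera(n)
    for k in "square_jar tea_tin round_jar silicone_lid cup".split():
        print(n,k,[(round(b["confidence"],2),(np.array(b["bbox"])*[640,480,640,480]).round(0).tolist()) for b in boxes_of(k,c)[:1]])
```

```text
base yaw 4.84 jar [4.  2.9 2.6 4.7] 3.58
c [ 0.6431 -0.0552] dist to base z0 0.048 y' 0.0017089782194031594 corner dist [0.0028 0.0041 0.0943 0.0909]
top square_jar [(0.62, [357.0, 222.0, 59.0, 61.0])]
top tea_tin [(0.98, [300.0, 220.0, 41.0, 41.0])]
top round_jar [(0.94, [409.0, 215.0, 38.0, 39.0])]
top silicone_lid [(0.69, [359.0, 220.0, 58.0, 57.0])]
top cup [(0.66, [223.0, 238.0, 36.0, 38.0])]
side square_jar [(0.97, [363.0, 266.0, 86.0, 90.0])]
side tea_tin [(0.89, [334.0, 226.0, 45.0, 69.0])]
side round_jar [(0.95, [408.0, 305.0, 51.0, 75.0])]
side silicone_lid []
side cup [(0.73, [280.0, 199.0, 35.0, 52.0])]
```

Run:
```python
from h import *
for n in ("top","side"):
    o=cv2.cvtColor(cv2.imread(f"pics/{n}0.png"),cv2.COLOR_BGR2RGB); c=read_camera(n)["pixels"]
    for im in (o,c):
        h=cv2.cvtColor(im,cv2.COLOR_RGB2HSV); m=(h[...,0]<12)&(h[...,1]>190)&(h[...,2]>120); m[:, :440]=0; m[:180]=0 
        y,x=np.nonzero(m); print(n,len(x),x.mean().round(1),y.mean().round(1))
print(state()["tool_pos"].round(3)); job_done()
```

```text
top 1005 491.6 231.8
top 766 490.4 235.2
side 48 491.1 417.9
side 61 484.6 431.2
[ 0.438 -0.071  0.157]
the job is handed in; nothing more can be done
```

The square jar is back in its gap and against the base, and the job is handed in at about 14 s of robot time. I pushed its right side with both fingertips to slide it about 40 mm left. I then pushed its back face, which squared it up and moved it into the gap until it stopped against the base at about 15 N. After that I backed off and raised the gripper, leaving it well clear of everything.

**Last checks (top camera):**
- **Position:** the jar's centre is about 2 mm from the gap's middle and about 48 mm in front of the base line, give or take about 2 mm. The limit is 51 mm and 46 mm is touching.
- **Angle:** it reads 1.3° off the base line fitted in the same picture. My earlier estimates of the base angle, 4.0° to 4.4°, put it within 1°. The limit is 4°. I did not press a second time to remove this.
- **Tin, round jar and cup:** their detected boxes match the start within 1–2 pixels.

**Checks that disagreed:**
- **Silicone lid:** the network missed it in the last side view and named the square jar as the lid in the top view.
- **Fallback colour check:** the lid's orange area in the top view shrank from 1005 to 766 pixels and its centre shifted about 3 pixels (around 5 mm). The side-view colour mask had too few pixels to use. I put this down to the arm's shadow, since my commanded path kept the fingers well away from the lid, but I did not confirm it.

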